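# Assemble the fryer's oil-filter pan

### The job

Put the fryer's oil-filter pan together where it stands: lay the open rod grid flat on the pan's floor, the fine mesh screen on the grid, the hold-down frame on the screen, and last hang the perforated crumb tray by its lip on the pan's rim, each one level, the right way up, long side along the pan's long side and fully seated. Lower the parts in rather than dropping them, leave the pan standing about where it is, and do not disturb the opener, thermometer, timer and sauce bottle.

Things in the scene. Friction and masses are not known exactly. Their poses are not given: they have to be found in the camera images.
- filter_pan: Empty loose stainless oil-filter pan, about 1.6 kg, 65 mm high, with a flat rim 176 x 142 mm round its open mouth. Inside: 138 x 104 mm at the floor, 150 x 116 mm at the mouth (walls flare); floor 3 mm thick, 62 mm below the rim's top. Origin: centre of underside; x along the long side, y along the short side, z up.
- grid: Open stainless rod grid on four short feet, 128 x 94 x 16 mm: a frame with two thin rods near each long side and a stout flat bar across the middle to lift it by, 8 mm thick in x, at x = 0 along y, z 5 to 16 mm. Beside the bar it is open for fingers (54 mm either way in x, for |y| < 20 mm). Origin: centre of underside (foot level); x along the long side, y along the bar, z up.
- screen: Fine mesh screen, 128 x 94 mm, 5 mm thick: closed dark mesh in a flat stainless frame, with a small D handle in the middle: round bar 6 mm thick at x = 0 along y, straight for |y| < 22 mm, axis 15 mm above the underside (top 18 mm). Origin: centre of underside; x along the long side, y along the handle, z up.
- holddown: Hold-down frame: heavy flat stainless frame, 128 x 94 mm, 5 mm thick, bars 12 mm wide, empty inside, spanned at the middle by an arched round bar 8 mm thick at x = 0 along y, straight for |y| < 35 mm, axis 21 mm above the underside (top 25 mm); it clears the screen's handle. Origin: centre of underside; x along the long side, y along the arched bar, z up.
- crumb_tray: Perforated stainless crumb tray: body 136 x 102 mm, floor dotted with holes, outward lip 168 x 136 mm whose underside is 14 mm above the tray's underside and rests on the pan's rim. Arched round carrying bar 8 mm thick at x = 0 along y, straight for |y| < 48 mm, axis 36 mm above the underside (top 40 mm). Origin: centre of underside; x along the long side, y along the bar, z up.
- opener: Bystander: small opener lying flat, with a wooden handle and a flat red head, 120 x 68 x 18 mm; not to be disturbed. Origin: centre of the underside.
- probe: Bystander: probe thermometer lying flat in front of the fryer, 212 x 29 x 17 mm; not to be disturbed. Origin: centre of the underside; its own y runs along its length.
- timer: Bystander: round red and white wind-up kitchen timer, 64 mm across, 62 mm high, standing in front of the fryer; not to be disturbed. The fryer is fixed on the back left of the table: front face at x = 0.68 m (two drain cocks stand out 55 mm at about 100 mm height), right side at y = -0.07 m, front rim 0.28 m high: swing the arm clear of it. Origin: centre of the underside.
- bottle: Bystander: cream-coloured squeeze bottle, 56 mm across, 201 mm high, standing near the left edge; not to be disturbed. Origin: centre of the underside.

How it is judged:
By the outcome, as a careful person would: the job done as asked, in the order asked, and still so for the second after the job is handed in, with the robot touching nothing.
It also fails if it takes over 128 s, if anything falls off the work surface, if the arm or the gripper's body presses on something with over 40 N, if the wrist force passes 120 N, or if a joint passes its speed limit or range.

### The arm

A 6-joint arm with a two-finger parallel gripper is mounted at the origin on a cart in front of the work surface, level with it; the furniture and walls round the work are solid. World frame = base frame: x ahead of the robot, y to its left, z up, the work surface at z = 0. Lengths are in m, angles in rad, forces in N, time in s.
With the tool pointing down it reaches from about 0.375 to 0.9 m from the base axis. Payload 3.1 kg.
Tool frame: the origin (TCP) lies at the centre of the arm's flange, where the gripper is bolted on; the fingertips stand 173 mm ahead of it and the grasp point (between the pads) lies 155 mm ahead of it; z points along the fingers, y is the line along which they close (so a half turn about z gives the same grasp; the last joint's range is limited). The gripper opens to 85 mm and grips with 20 to 120 N. Pads are 22 mm wide; open, the fingers measure 114 mm over their backs; the gripper's body (76 mm by 85 mm) begins 54 mm behind the grasp point. The pads swing forward as they close: fully open they stand 13 mm farther back than shut.
Start: joints at [0.966, 0.527, 1.433, -0, 1.181, -0.178], TCP at [0.259, 0.569, 0.405] pointing down, gripper open.
Joint ranges: [-3.08, 3.08], [-0.75, 2.2], [0.22, 2.44], [-1.43, 4.57], [0, 2.65], [-2.85, 2.85]. Speed limits (rad/s): [2.79, 2.79, 3.14, 3.14, 3.14, 3.14].

### API

Orientations are given as a unit quaternion [w, x, y, z].
In Python, from rig import env gives the robot as it stands.
- The arm moves only by the shell command python3 -m crank 'ROWS' [OPENING]. ROWS is JSON, a list of rows, each a list of 4 numbers: the shift along the world's x, y, z as a fraction of full scale, then the turn about the world's z as a fraction of full scale. In form: [[tx, ty, tz, spin], ...]. A call has 1 to 10 rows; each row is the pose to reach, as a shift and turn from the pose commanded when the call began, turning the shorter way round; what a row does not reach only later rows make up. Full scale, the value 1, is 15 cm for a shift and pi rad for a turn. A row lasts 1/8 s, in which the tool goes at most 62.5 mm and 10.7 degrees, less where a joint would pass 70% of its speed; a pose out of reach is approached as far as the arm can. A call with a number of a shift or a turn outside -1 to 1 is refused whole. A call with a gripper value outside its range is refused whole. OPENING is the opening, from 0 (shut) to 1 (fully open), set as the call begins (- or left out, the last holds). The fingers move at their own pace and stop on an object; the grip force is fixed at half the most. Time passes only in rows, so rows that repeat a pose let the fingers close. It gives the time, the measured TCP pose, the force, the opening and the grip force at its end, in the units of the state.
- env.state(): the state, without advancing time (a new reading comes with each control period).
- env.capture(name): name is "scene" or "side" or "wrist"; returns a dict with "pixels" (400x640x3 uint8, blue, green, red), "fovy" (degrees; the focal length in pixels is half the picture's height over the tangent of half this angle, whatever the lens; pixels are square), "cx", "cy" (the principal point, pixels), "world_to_cam" (4x4, takes a point from world to camera coordinates). Camera axes: x right, y up, looking along -z (the intrinsics and any distortion apply to the point x, -y, -z); pixel columns grow to the right and rows downward; lengths in m; the calibration is good to about 2 mm. A picture is of the moment at which its call begins. There is no depth.
- env.finish_job(): hands the job in; it is judged then, once.
The state is a dict: "time_s": time; "joint_pos": joint angles; "joint_vel": joint speeds; "effort": joint torques, N m; "tcp_pos": TCP position; "orientation": TCP orientation; "contact_force": force on the tool from outside, world axes, zero at the start; "torque": the same for the moment, N m; "opening": finger opening in m; "finger_force": force on a finger pad.
Only numpy, scipy, OpenCV 4.12 (cv2) and the standard library are available. Lean on these libraries where they do the work, as an engineer would, in place of code of your own. Each camera call takes 0.05 s, during which the arm holds its last target. There are 200 camera calls.

## Working session

There is one attempt and no reset: what is moved stays moved. The work goes in short steps, Python scripts to look and compute and a shell command to move; the robot and the scene stay as the last step left them, time stands still between calls to the robot, and variables do not carry over. Pictures are saved under pics/ and viewed, at most 14 in all, crops included, and the job is handed in when it is done.

```bash
ls; mkdir -p pics
python3 - <<'E'
from rig import env
import cv2,pickle
s=env.state();print(s['time_s'],s['tcp_pos'],s['orientation'],s['opening'])
for n in ["scene","side","wrist"]:
    c=env.capture(n);cv2.imwrite(f'pics/{n}0.png',c['pixels']);pickle.dump(c,open(f'pics/{n}0.pkl','wb'))
    print(n,{k:v for k,v in c.items() if k!='pixels'})
E
```

```text
pics
0.0 [0.25847268 0.56864938 0.40371737] [-4.22728196e-04  2.11763146e-01  9.77320391e-01 -1.02213267e-03] 0.0856400694162419
scene {'fovy': 51.16884068741218, 'cx': 321.8329172588667, 'cy': 207.1082466678801, 'world_to_cam': array([[-0.91606706, -0.40077462,  0.01417173,  0.50423932],
       [ 0.20958235, -0.44832409,  0.86895382, -0.13602476],
       [-0.34190111,  0.79899012,  0.49469022, -1.27885101],
       [ 0.        ,  0.        ,  0.        ,  1.        ]])}
side {'fovy': 42.39956597018382, 'cx': 315.69792847162284, 'cy': 203.8029734644274, 'world_to_cam': array([[-0.97588585, -0.21784901, -0.0137334 ,  0.54165462],
       [ 0.1051002 , -0.5240906 ,  0.84515264, -0.08436828],
       [-0.19131321,  0.82332912,  0.53434858, -1.40098464],
       [ 0.        ,  0.        ,  0.        ,  1.        ]])}
wrist {'fovy': 67.74724261491453, 'cx': 316.37303038560253, 'cy': 198.34245830271755, 'world_to_cam': array([[ 0.41386964,  0.9103334 , -0.00224077, -0.62447446],
       [-0.86758833,  0.3936884 , -0.30380904,  0.04008136],
       [-0.27568536,  0.1276814 ,  0.95273031, -0.37958766],
       [ 0.        ,  0.        ,  0.        ,  1.        ]])}
```

View pics/scene0.png

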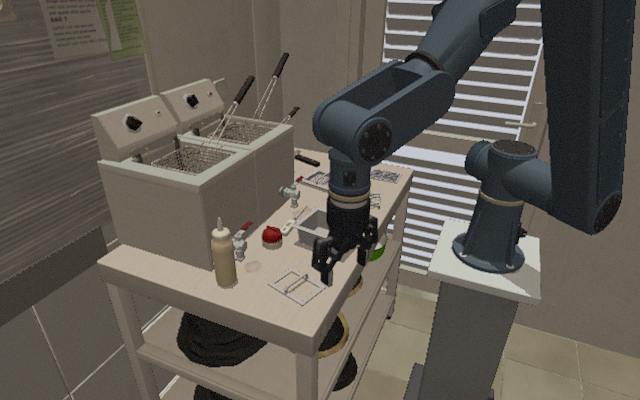

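View pics/side0.png

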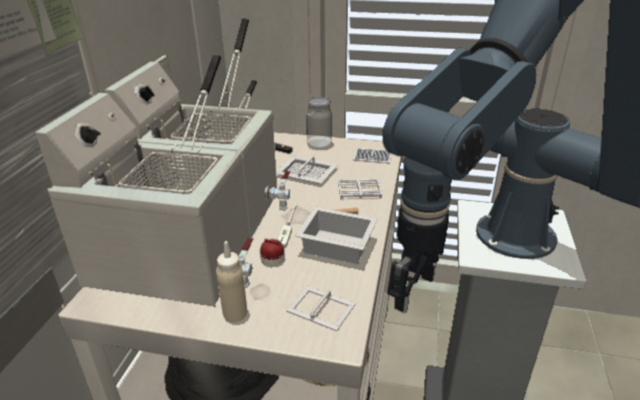

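View pics/wrist0.png

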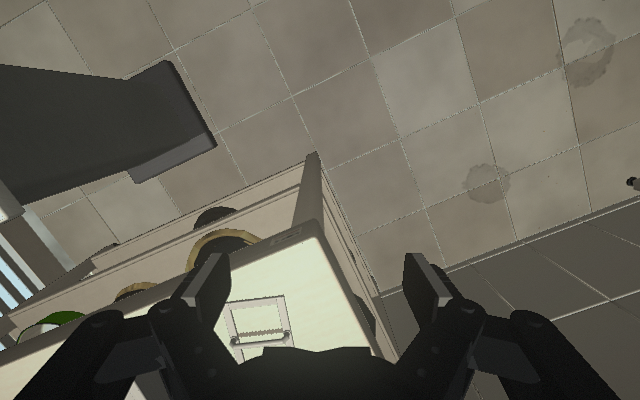

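The side view shows the bottle (233,285), timer (271,250), probe (288,225), pan (338,233), hold-down (320,307), and three parts at (308,170), (360,188) and (372,156). The opener's handle is at about (345,210). The wrist view shows the hold-down at (260,320). I'll zoom in on the far parts.

```bash
cat > h.py <<'E'
import numpy as np,cv2,pickle
def cap(n,name):
    from rig import env
    c=env.capture(n);cv2.imwrite(f'pics/{name}.png',c['pixels']);pickle.dump(c,open(f'pics/{name}.pkl','wb'));return c
def load(name): return pickle.load(open(f'pics/{name}.pkl','rb'))
def ray(c,uv):
    f=200/np.tan(np.radians(c['fovy'])/2);T=c['world_to_cam'];R=T[:3,:3]
    o=-R.T@T[:3,3];uv=np.atleast_2d(uv).astype(float)
    d=np.c_[(uv[:,0]-c['cx'])/f,-(uv[:,1]-c['cy'])/f,-np.ones(len(uv))]@R
    return o,d
def onz(c,uv,z):
    o,d=ray(c,uv);return o+d*((z-o[2])/d[:,2])[:,None]
def proj(c,P):
    f=200/np.tan(np.radians(c['fovy'])/2);T=c['world_to_cam'];q=np.atleast_2d(P)@T[:3,:3].T+T[:3,3]
    return np.c_[c['cx']-f*q[:,0]/q[:,2],c['cy']+f*q[:,1]/q[:,2]]
def tri(cs,uvs):
    A=np.zeros((3,3));b=np.zeros(3)
    for c,uv in zip(cs,uvs):
        o,d=ray(c,uv);d=d[0]/np.linalg.norm(d[0]);M=np.eye(3)-np.outer(d,d);A+=M;b+=M@o
    p=np.linalg.solve(A,b);return p,[np.round(proj(c,p)[0]-uv,1) for c,uv in zip(cs,uvs)]
E
python3 - <<'E'
from h import *
c=load('side0');w=load('wrist0')
np.set_printoptions(precision=3,suppress=True)
print(ray(w,[0,0])[0])
for n,uv,z in [('hold',(320,307),0),('pan',(338,225),.05),('A',(308,172),0.01),('B',(360,188),0.01),('C',(372,156),0.01),('probe',(288,225),0),('timer',(271,258),0.01),('bottle',(234,320),0),('openerH',(347,210),.01),('red',(285,175),.01)]:
    print(n,onz(c,uv,z)[0])
im=c['pixels'][130:270,240:410];cv2.imwrite('pics/z.png',cv2.resize(im,None,fx=4.2,fy=4.2,interpolation=2))
E
```

```text
[0.189 0.601 0.372]
hold [0.46 0.38 0.  ]
pan [0.467 0.12  0.05 ]
A [ 0.63  -0.218  0.01 ]
B [ 0.447 -0.149  0.01 ]
C [ 0.438 -0.373  0.01 ]
probe [0.618 0.077 0.   ]
timer [0.617 0.243 0.01 ]
bottle [0.638 0.459 0.   ]
openerH [ 0.465 -0.017  0.01 ]
red [ 0.698 -0.184  0.01 ]
```

View pics/z.png

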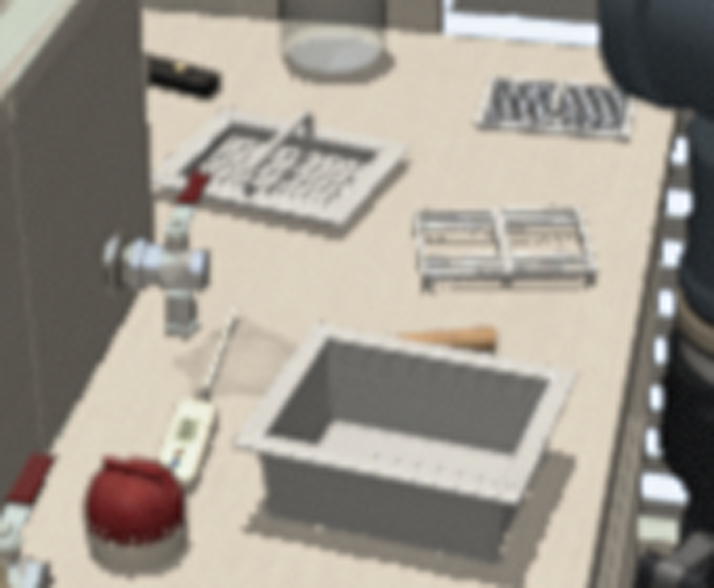

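Identified: tray at about (0.63,-0.22), grid (0.45,-0.15), screen (0.44,-0.37), hold-down (0.46,0.38), pan (0.47,0.12). Next I sweep the wrist camera over them.

```bash
C(){ python3 -c "from h import cap;cap('wrist','$1')"; }
python3 -m crank '[[0.3,-0.3,0.1,-0.05],[0.6,-0.6,0.2,-0.1],[1,-1,0.3,-0.16],[1,-1,0.3,-0.22],[1,-1,0.3,-0.28],[1,-1,0.3,-0.364],[1,-1,0.3,-0.364],[1,-1,0.3,-0.364],[1,-1,0.3,-0.364]]' ; C w1
python3 -m crank '[[0.1,-0.3,0,0],[0.15,-0.7,0,0],[0.15,-1,0,0],[0.15,-1,0,0],[0.15,-1,0,0],[0.15,-1,0,0]]'; C w2
python3 -m crank '[[0,-0.3,0,0],[0,-0.7,0,0],[0,-1,0,0],[0,-1,0,0],[0,-1,0,0],[0,-1,0,0]]'; C w3
python3 -m crank '[[0,-0.3,0,0],[0,-0.7,0,0],[0,-1,0,0],[0,-1,0,0],[0,-1,0,0],[0,-1,0,0]]'; C w4
python3 -m crank '[[0,-0.3,0,0],[0,-0.7,0,0],[0,-1,0,0],[0,-1,0,0],[0,-1,0,0],[0,-1,0,0]]'; C w5
python3 -m crank '[[0,-0.3,0,0],[0.1,-0.7,0,0],[0.2,-1,0,0],[0.2,-1,0,0],[0.2,-1,0,0],[0.2,-1,0,0]]'; C w6
python3 -m crank '[[0.3,0.1,0,0],[0.7,0.3,0,0],[1,0.5,0,0],[1,0.5,0,0],[1,0.5,0,0],[1,0.5,0,0]]'; C w7
python3 - <<'E'
from h import *
np.set_printoptions(precision=3,suppress=True)
ims=[]
for i in range(1,8):
    c=load(f'w{i}');ims.append(cv2.resize(c['pixels'],(400,250),interpolation=3));print(i,ray(c,[0,0])[0])
blk=np.zeros_like(ims[0])
cv2.imwrite('pics/m1.png',np.vstack([np.hstack(ims[0:2]),np.hstack(ims[2:4])]))
cv2.imwrite('pics/m2.png',np.vstack([np.hstack(ims[4:6]),np.hstack([ims[6],blk])]))
E
```

```text
time_s: 1.27
tcp_pos: [0.4086, 0.4189, 0.4495]
orientation: [-0.0, 0.707, 0.708, -0.0]
contact_force: [0.1, 0.3, -0.2]
opening: 0.0854
finger_force: 0.0
time_s: 2.08
tcp_pos: [0.4312, 0.27, 0.4498]
orientation: [-0.0, 0.706, 0.708, 0.0]
contact_force: [-0.2, 0.0, 0.4]
opening: 0.0856
finger_force: 0.0
time_s: 2.88
tcp_pos: [0.4312, 0.1202, 0.4497]
orientation: [-0.0, 0.706, 0.708, 0.0]
contact_force: [-0.0, -0.3, 0.3]
opening: 0.0853
finger_force: 0.0
time_s: 3.68
tcp_pos: [0.4311, -0.0297, 0.4496]
orientation: [-0.0, 0.706, 0.708, 0.0]
contact_force: [0.5, -0.2, 0.5]
opening: 0.0858
finger_force: 0.0
time_s: 4.47
tcp_pos: [0.4311, -0.1795, 0.4496]
orientation: [-0.0, 0.706, 0.708, 0.0]
contact_force: [-0.3, 0.5, 0.0]
opening: 0.0857
finger_force: 0.0
time_s: 5.28
tcp_pos: [0.461, -0.3293, 0.4497]
orientation: [-0.001, 0.706, 0.708, 0.0]
contact_force: [-0.3, 0.7, 0.7]
opening: 0.085
finger_force: 0.0
time_s: 6.08
tcp_pos: [0.6101, -0.2566, 0.4499]
orientation: [-0.0, 0.707, 0.707, -0.0]
contact_force: [0.0, 0.5, 1.0]
opening: 0.0852
finger_force: 0.0
1 [0.409 0.497 0.418]
2 [0.432 0.348 0.418]
3 [0.432 0.198 0.418]
4 [0.432 0.048 0.418]
5 [ 0.432 -0.101  0.418]
6 [ 0.462 -0.251  0.418]
7 [ 0.611 -0.179  0.418]
```

View pics/m1.png

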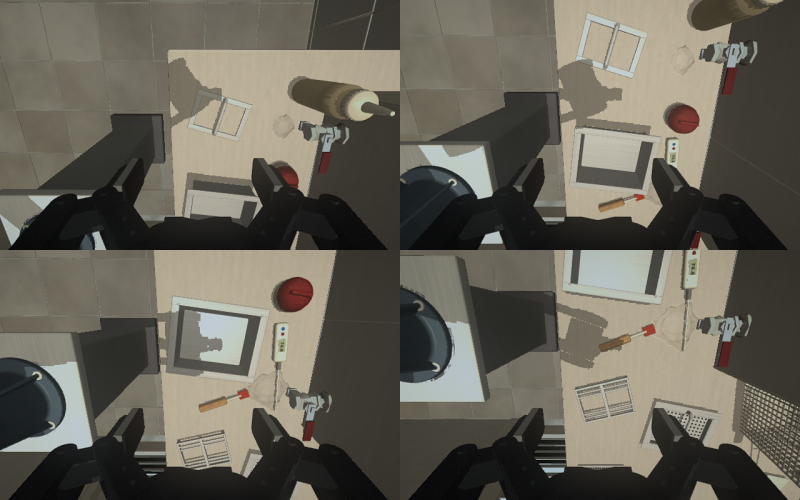

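View pics/m2.png

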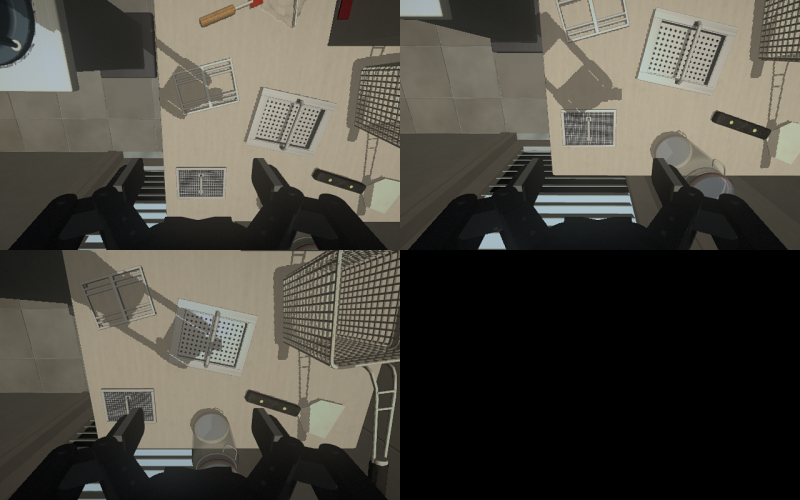

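The pictures show hold-down (w1 352,184), pan (w3 349,140), grid (w5 331,136), screen (w6 300,205) and tray (w7 341,138), with the opener by the pan at about (375,640·…) clear of the parts. I measure each from two views via low-saturation contours cast onto planes.

```bash
cat > meas.py <<'E'
from h import *
np.set_printoptions(precision=4,suppress=True)
def blob(c,uv,sat=38,r=90,vmin=60,k=7):
    hsv=cv2.cvtColor(c['pixels'],cv2.COLOR_BGR2HSV)
    m=((hsv[...,1]<sat)&(hsv[...,2]>vmin)).astype(np.uint8)
    w=np.zeros_like(m);u,v=map(int,uv);w[max(0,v-r):v+r,max(0,u-r):u+r]=1;m*=w
    m=cv2.morphologyEx(m,cv2.MORPH_CLOSE,np.ones((k,k)))
    cs,_=cv2.findContours(m,cv2.RETR_EXTERNAL,cv2.CHAIN_APPROX_NONE)
    return max(cs,key=cv2.contourArea)[:,0,:]
def rect(c,ct,z):
    P=onz(c,ct,z)[:,:2]*1000
    (x,y),(a,b),t=cv2.minAreaRect(P.astype(np.float32))
    if a<b:a,b,t=b,a,t+90
    return np.array([x,y]),a,b,(t+90)%180-90
E
python3 - <<'E'
from meas import *
for n,w,uv,z,r in [('hold','w1',(352,184),.005,65),('hold','w2',(339,72),.005,70),('pan','w3',(349,140),.065,90),('pan','w2',(344,260),.065,90),
 ('grid','w4',(328,237),.014,62),('grid','w5',(331,136),.014,62),('tray','w6',(458,82),.015,85),('tray','w7',(341,138),.015,85),('tray','w5',(464,192),.015,80),
 ('screen','w5',(320,291),.005,50),('screen','w6',(300,205),.005,50)]:
    c=load(w);ct=blob(c,uv,r=r);print(n,w,*rect(c,ct,z),ct.min(0),ct.max(0))
tiles=[]
for w,uv in [('w1',(352,184)),('w3',(349,140)),('w5',(331,136)),('w7',(341,138)),('w6',(300,205)),('w4',(328,237))]:
    c=load(w);u,v=uv;im=cv2.copyMakeBorder(c['pixels'],0,0,0,0,0)[max(0,v-85):max(0,v-85)+170,u-85:u+85];tiles.append(cv2.resize(im,(260,260),interpolation=2))
cv2.imwrite('pics/t.png',np.vstack([np.hstack(tiles[:3]),np.hstack(tiles[3:])]))
E
```

```text
hold w1 [458.3388 382.8897] 127.41218566894531 95.94035339355469 -16.468124389648438 [300 142] [403 226]
hold w2 [458.576  383.1184] 127.43778228759766 93.89810943603516 -16.395294189453125 [281  20] [395 124]
pan w3 [465.0196 148.2579] 177.26832580566406 143.133544921875 -7.337364196777344 [265  73] [431 213]
pan w2 [485.5673 136.5899] 221.01573181152344 174.03335571289062 -7.548591613769531 [271 199] [433 323]
grid w4 [ 449.6014 -147.241 ] 128.04991149902344 97.71163940429688 14.297633171081543 [279 202] [375 277]
grid w5 [ 449.5635 -148.3349] 128.61328125 94.20171356201172 14.19617748260498 [275  93] [382 184]
tray w6 [ 639.7017 -230.4061] 168.8036346435547 135.99246215820312 -11.823982238769531 [379  12] [541 152]
tray w7 [ 639.7569 -230.3347] 168.29937744140625 136.25128173828125 -11.77764892578125 [269  77] [412 202]
tray w5 [ 639.9282 -230.2011] 168.88233947753906 136.4292755126953 -11.9017333984375 [393 140] [537 252]
screen w5 [ 440.5357 -393.2728] 127.7529525756836 94.3896484375 0.15896303951740265 [281 267] [361 317]
screen w6 [ 440.5512 -394.4972] 127.74933624267578 93.08014678955078 0.131927490234375 [257 175] [345 235]
```

View pics/t.png

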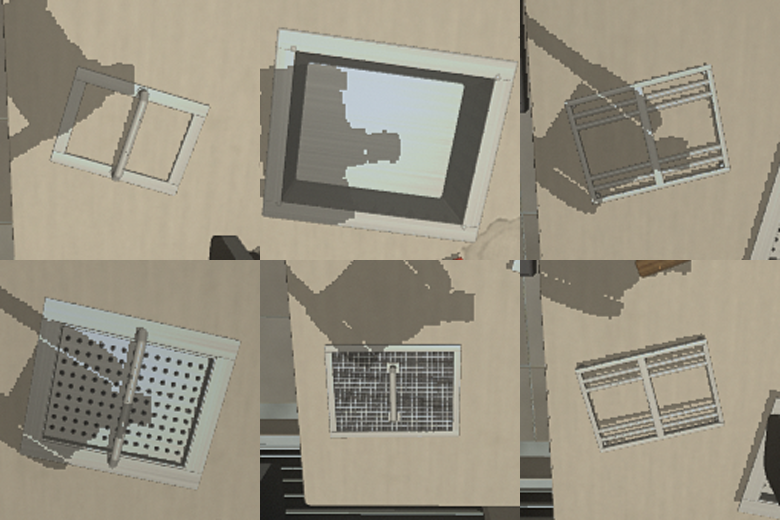

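Sizes match within 1–2 mm and the two views agree, so the planes used are right. Grid first: centre (449.6,-147.8), 14.2°.

```bash
python3 -m crank '[[-0.3,0.2,-0.2,0.03],[-0.6,0.5,-0.5,0.06],[-1,0.73,-0.7,0.079],[-1,0.73,-0.9,0.079],[-1,0.73,-0.9,0.079],[-1,0.73,-0.9,0.079],[-1,0.73,-0.9,0.079]]' 0.6 | head -3
python3 -m crank '[[-0.07,0,0,0],[-0.07,0,-0.15,0],[-0.07,0,-0.3,0],[-0.07,0,-0.45,0],[-0.07,0,-0.45,0]]'
python3 -c "from h import cap;cap('wrist','g1')"
```

```text
time_s: 7.0
tcp_pos: [0.463, -0.1481, 0.3163]
orientation: [0.003, 0.614, 0.789, 0.0]
time_s: 7.62
tcp_pos: [0.4501, -0.1466, 0.2465]
orientation: [-0.001, 0.614, 0.789, -0.0]
contact_force: [0.7, 0.2, 0.3]
opening: 0.0516
finger_force: 0.0
```

View pics/g1.png

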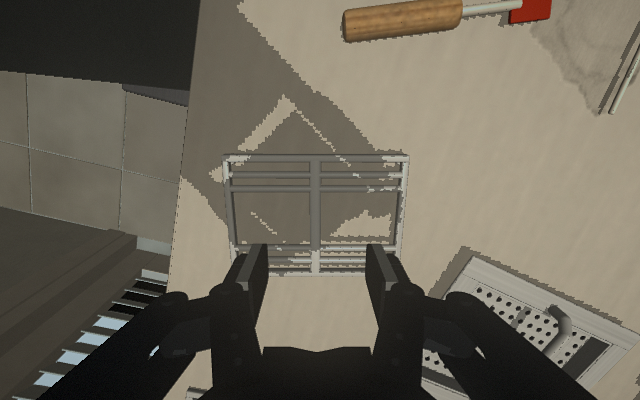

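The grid's bar (col 316) sits exactly between the fingers (midline 316). Lower, grip, lift.

```bash
python3 -m crank '[[0,-0.007,-0.15,0],[0,-0.007,-0.3,0],[0,-0.007,-0.38,0],[0,-0.007,-0.43,0],[0,-0.007,-0.465,0],[0,-0.007,-0.47,0],[0,-0.007,-0.47,0]]'
python3 -m crank '[[0,0,0,0],[0,0,0,0],[0,0,0,0],[0,0,0,0],[0,0,0,0],[0,0,0,0]]' 0
python3 -m crank '[[0,0,0.05,0],[0,0,0.2,0],[0,0,0.5,0],[0,0,0.8,0],[0,0,0.9,0],[0,0,0.9,0]]'
python3 - <<'E'
from meas import *
c=load('w2')
for z in (.065,):
  for k in (3,5):
    for s in (28,33):
      ct=blob(c,(344,250),r=90,sat=s,k=k);print(k,s,*rect(c,ct,z),ct.min(0),ct.max(0))
c=load('side0');print(proj(c,[.465,.148,.065]))
E
```

```text
time_s: 8.55
tcp_pos: [0.4508, -0.1476, 0.177]
orientation: [0.0, 0.614, 0.789, 0.0]
contact_force: [0.0, 0.2, -0.2]
opening: 0.0514
finger_force: 0.0
time_s: 9.3
tcp_pos: [0.4506, -0.1476, 0.177]
orientation: [0.0, 0.614, 0.789, 0.0]
contact_force: [0.5, 0.8, 6.4]
opening: 0.006
finger_force: 60.4
time_s: 10.05
tcp_pos: [0.4508, -0.1477, 0.3129]
orientation: [0.002, 0.614, 0.789, 0.0]
contact_force: [-1.1, -0.1, -2.0]
opening: 0.006
finger_force: 59.6
3 28 [465.5942 151.1848] 176.24917602539062 147.7893829345703 -7.389984130859375 [271 200] [417 311]
3 33 [465.5214 151.5865] 176.46908569335938 148.79209899902344 -7.300956726074219 [271 200] [417 311]
5 28 [465.7363 151.0052] 176.90138244628906 147.70533752441406 -7.5579986572265625 [271 200] [417 311]
5 33 [465.8004 151.6488] 177.06112670898438 148.7732391357422 -7.400604248046875 [271 200] [417 311]
[[336.8644 226.2819]]
```

```bash
python3 -m crank '[[0.02,0.15,0,-0.02],[0.04,0.4,0,-0.04],[0.06,0.7,0,-0.06],[0.08,0.987,0,-0.08],[0.095,0.987,0,-0.12],[0.095,0.987,0,-0.12]]'|head -3
python3 -m crank '[[0,0.15,0,0],[0,0.4,0,0],[0,0.7,0,0],[0,0.9,0,0],[0,0.987,0,0],[0,0.987,0,0],[0,0.987,0,0]]' 
python3 -c "from h import cap;cap('wrist','p1');cap('side','p1s')"
```

```text
time_s: 10.8
tcp_pos: [0.4647, 0.001, 0.3106]
orientation: [-0.001, 0.75, 0.661, -0.001]
time_s: 11.68
tcp_pos: [0.465, 0.1475, 0.3115]
orientation: [-0.0, 0.751, 0.66, -0.0]
contact_force: [0.6, 0.9, -1.9]
opening: 0.006
finger_force: 59.5
```

View pics/p1.png

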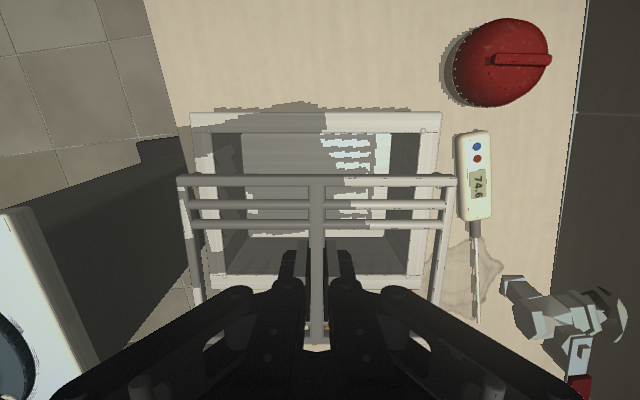

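The grid (centre col 316) is aligned with and parallel to the pan rim (190–442, centre 316). Lowering in.

```bash
python3 -m crank '[[0,0.005,-0.15,0],[0,0.005,-0.3,0],[0,0.005,-0.4,0],[0,0.005,-0.5,0],[0,0.005,-0.58,0],[0,0.005,-0.65,0],[0,0.005,-0.71,0],[0,0.005,-0.76,0],[0,0.005,-0.8,0]]'
python3 -m crank '[[0,0,-0.02,0],[0,0,-0.04,0],[0,0,-0.055,0],[0,0,-0.065,0],[0,0,-0.07,0],[0,0,-0.07,0]]'
```

```text
time_s: 12.9
tcp_pos: [0.465, 0.1493, 0.1913]
orientation: [0.0, 0.751, 0.66, 0.0]
contact_force: [0.8, -0.1, -1.7]
opening: 0.006
finger_force: 59.5
time_s: 13.65
tcp_pos: [0.4649, 0.1492, 0.1812]
orientation: [0.0, 0.751, 0.66, 0.0]
contact_force: [0.2, -0.6, -1.8]
opening: 0.0062
finger_force: 59.5
```

```bash
python3 -m crank '[[0,0,-0.004,0],[0,0,-0.008,0],[0,0,-0.012,0],[0,0,-0.012,0]]'
```

```text
time_s: 14.15
tcp_pos: [0.4649, 0.1492, 0.18]
orientation: [0.0, 0.751, 0.66, 0.0]
contact_force: [-1.2, 1.0, 4.9]
opening: 0.0063
finger_force: 60.3
```

```bash
python3 -m crank '[[0,0,0,0],[0,0,0,0],[0,0,0,0]]' 0.45
python3 -m crank '[[0,0,0.1,0],[0,0,0.3,0],[0,0,0.6,0],[0,0,1,0],[0,0,1,0],[0,0,1,0]]'
python3 -c "from h import cap;cap('wrist','p2')"
python3 -m crank '[[0,-0.2,0,0.01],[-0.1,-0.5,0,0.03],[-0.16,-0.905,0,0.0415],[-0.16,-0.905,0,0.0415],[-0.16,-0.905,0,0.0415]]'|head -3
python3 -m crank '[[0,-0.3,0,0],[0,-0.6,0,0],[0,-0.905,0,0],[0,-0.905,0,0]]'|head -3
python3 -m crank '[[0,-0.3,0,0],[0,-0.6,0,0],[0,-0.905,0,0],[0,-0.905,0,0]]'|head -3
python3 -m crank '[[0,-0.3,-0.1,0],[0,-0.6,-0.3,0],[0,-0.905,-0.5,0],[0,-0.905,-0.6,0],[0,-0.905,-0.6,0]]'|head -3
python3 - <<'E'
from h import *
a=load('p2')['pixels'];b=cap('wrist','s1')['pixels']
cv2.imwrite('pics/v.png',np.vstack([cv2.resize(a,(480,300),interpolation=3),cv2.resize(b,(480,300),interpolation=3)]))
E
```

```text
time_s: 14.52
tcp_pos: [0.465, 0.1492, 0.1793]
orientation: [-0.0, 0.751, 0.66, -0.0]
contact_force: [0.6, 0.7, 0.0]
opening: 0.0383
finger_force: 0.0
time_s: 15.28
tcp_pos: [0.4644, 0.1492, 0.3299]
orientation: [0.0, 0.751, 0.66, 0.0]
contact_force: [0.9, -0.3, -0.7]
opening: 0.0382
finger_force: 0.0
time_s: 15.95
tcp_pos: [0.4406, 0.0134, 0.3283]
orientation: [-0.001, 0.707, 0.707, -0.001]
time_s: 16.45
tcp_pos: [0.442, -0.1234, 0.329]
orientation: [0.0, 0.707, 0.707, 0.0]
time_s: 16.95
tcp_pos: [0.4422, -0.2588, 0.329]
orientation: [0.001, 0.707, 0.708, 0.0]
time_s: 17.58
tcp_pos: [0.4411, -0.3906, 0.2376]
orientation: [-0.003, 0.706, 0.709, 0.001]
```

View pics/v.png

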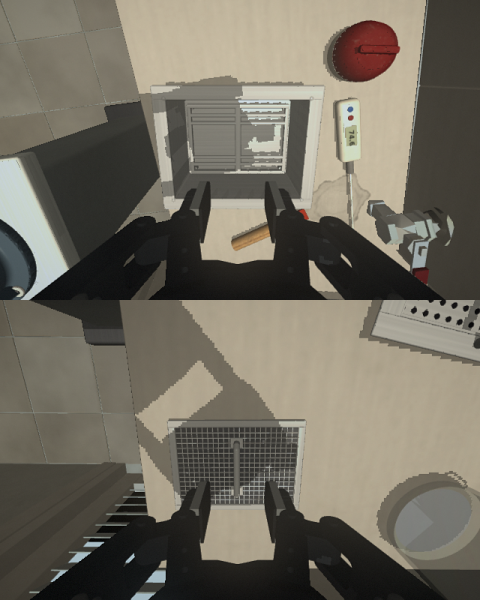

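The grid is flat in the pan, square with its walls; the screen's handle (col 237) is centred between the fingers. Grip and lift.

```bash
python3 -m crank '[[0,-0.02,-0.1,0],[0,-0.02,-0.2,0],[0,-0.02,-0.28,0],[0,-0.02,-0.34,0],[0,-0.02,-0.375,0],[0,-0.02,-0.375,0]]'
python3 -m crank '[[0,0,0,0],[0,0,0,0],[0,0,0,0],[0,0,0,0],[0,0,0,0]]' 0
python3 -m crank '[[0,0,0.05,0],[0,0,0.2,0],[0,0,0.5,0],[0,0,0.8,0],[0,0,0.9,0],[0,0,0.9,0]]'
python3 - <<'E'
from meas import *
c=load('p2');ct=blob(c,(320,195),r=90);print(rect(c,ct,.065),ct.min(0),ct.max(0))
E
```

```text
time_s: 18.38
tcp_pos: [0.4408, -0.3968, 0.1827]
orientation: [-0.0, 0.706, 0.708, 0.0]
contact_force: [-0.6, -0.8, 0.2]
opening: 0.0388
finger_force: 0.0
time_s: 19.0
tcp_pos: [0.441, -0.3969, 0.1837]
orientation: [0.0, 0.706, 0.708, -0.0]
contact_force: [-1.4, 0.6, 5.0]
opening: 0.0029
finger_force: 59.2
time_s: 19.75
tcp_pos: [0.4409, -0.3967, 0.3185]
orientation: [0.001, 0.706, 0.708, -0.0]
contact_force: [-0.6, -0.2, -2.3]
opening: 0.0028
finger_force: 58.8
(array([467.7935, 145.4585]), 160.97816467285156, 148.98046875, -7.346427917480469) [230 113] [409 284]
```

```bash
python3 -m crank '[[0,0.1,0,0],[0,0.3,0,0],[0,0.6,0,0],[0,0.9,0,0],[0,0.904,0,0]]'|head -3
python3 -m crank '[[0,0.3,0,0],[0,0.6,0,0],[0,0.904,0,0],[0,0.904,0,0]]'|head -3
python3 -m crank '[[0.04,0.3,0,-0.01],[0.1,0.6,0,-0.03],[0.158,0.904,0,-0.0415],[0.158,0.904,0,-0.0415]]'|head -3
python3 -m crank '[[0,0.3,0,0],[0,0.5,0,0],[0,0.7,0,0],[0,0.85,0,0],[0,0.904,0,0],[0,0.904,0,0],[0,0.904,0,0]]'
python3 - <<'E'
from h import *
b=cap('wrist','p3')['pixels'];cv2.imwrite('pics/p3v.png',b[60:380,120:520])
E
```

```text
time_s: 20.38
tcp_pos: [0.4393, -0.2563, 0.316]
orientation: [-0.005, 0.705, 0.709, 0.0]
time_s: 20.88
tcp_pos: [0.4396, -0.1226, 0.3169]
orientation: [-0.003, 0.705, 0.709, -0.001]
time_s: 21.38
tcp_pos: [0.465, 0.0117, 0.3175]
orientation: [-0.0, 0.75, 0.662, -0.0]
time_s: 22.25
tcp_pos: [0.4649, 0.1446, 0.318]
orientation: [0.0, 0.751, 0.66, -0.0]
contact_force: [0.0, 0.3, -2.0]
opening: 0.0029
finger_force: 58.9
```

View pics/p3v.png

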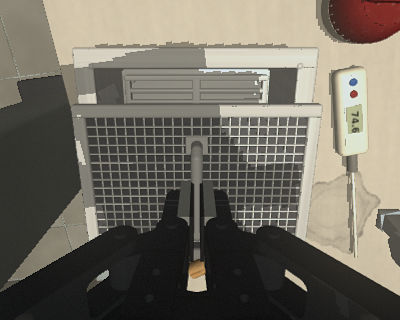

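The screen (cols 74–322) is level and lined up with pan (73–318) and grid (122–271). Lowering.

```bash
python3 -m crank '[[0,0.01,-0.15,0],[0,0.01,-0.3,0],[0,0.01,-0.4,0],[0,0.01,-0.5,0],[0,0.01,-0.58,0],[0,0.01,-0.64,0],[0,0.01,-0.68,0],[0,0.01,-0.7,0]]'
python3 -m crank '[[0,0,-0.015,0],[0,0,-0.03,0],[0,0,-0.045,0],[0,0,-0.053,0],[0,0,-0.06,0],[0,0,-0.06,0]]'
python3 -m crank '[[0,0,-0.004,0],[0,0,-0.008,0],[0,0,-0.012,0],[0,0,-0.012,0]]'
```

```text
time_s: 23.3
tcp_pos: [0.4647, 0.1472, 0.2129]
orientation: [0.0, 0.751, 0.66, 0.0]
contact_force: [-0.1, 0.9, -1.2]
opening: 0.0032
finger_force: 58.9
time_s: 24.05
tcp_pos: [0.4646, 0.1471, 0.2041]
orientation: [-0.0, 0.751, 0.66, -0.0]
contact_force: [-0.0, -0.5, -1.0]
opening: 0.0026
finger_force: 58.9
time_s: 24.55
tcp_pos: [0.4646, 0.1471, 0.2027]
orientation: [0.0, 0.751, 0.66, 0.0]
contact_force: [-0.9, -0.0, 2.6]
opening: 0.0027
finger_force: 59.4
```

```bash
python3 -m crank '[[0,0,0,0],[0,0,0,0],[0,0,0,0]]' 0.4
python3 -m crank '[[0,0,0.1,0],[0,0,0.3,0],[0,0,0.6,0],[0,0,0.9,0],[0,0,0.9,0],[0,0,0.9,0]]'|head -3
python3 -c "from h import cap;cap('wrist','p4')"
python3 -m crank '[[0,0.2,0,-0.01],[-0.02,0.5,0,-0.03],[-0.04,0.787,0,-0.05],[-0.04,0.787,0,-0.05],[-0.04,0.787,0,-0.05]]'|head -3
python3 -m crank '[[0,0.2,-0.1,0],[0,0.5,-0.25,0],[0,0.75,-0.4,0],[0,0.787,-0.5,0],[0,0.787,-0.6,0],[0,0.787,-0.6,0]]'|head -3
python3 - <<'E'
from h import *
a=load('p4')['pixels'];b=cap('wrist','h1')['pixels']
cv2.imwrite('pics/v2.png',np.vstack([cv2.resize(a,(480,300),interpolation=3),cv2.resize(b,(480,300),interpolation=3)]))
E
```

```text
time_s: 24.92
tcp_pos: [0.4647, 0.1471, 0.2023]
orientation: [0.0, 0.751, 0.66, 0.0]
contact_force: [-0.1, 0.1, 0.3]
opening: 0.0341
finger_force: 0.0
time_s: 25.68
tcp_pos: [0.4641, 0.1471, 0.3377]
orientation: [0.0, 0.751, 0.66, 0.0]
time_s: 26.35
tcp_pos: [0.4581, 0.2648, 0.3361]
orientation: [-0.0, 0.8, 0.6, -0.002]
time_s: 27.1
tcp_pos: [0.4584, 0.3814, 0.246]
orientation: [-0.0, 0.801, 0.599, -0.002]
```

View pics/v2.png

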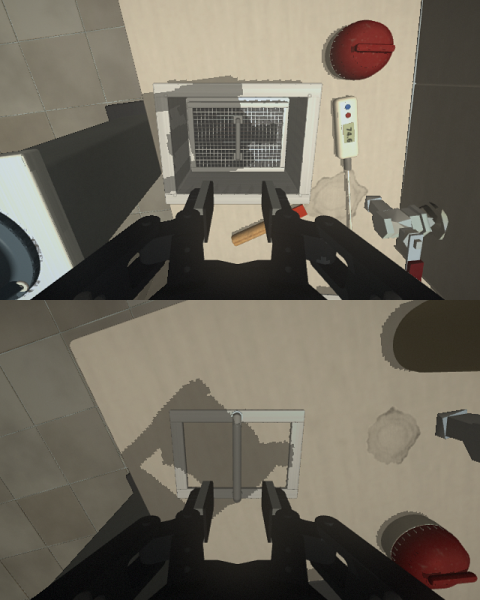

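Screen is seated flat in the pan; the hold-down's bar (col 237) is centred between the fingers. Grip and lift.

```bash
python3 -m crank '[[0,0,-0.1,0],[0,0,-0.2,0],[0,0,-0.28,0],[0,0,-0.34,0],[0,0,-0.38,0],[0,0,-0.38,0],[0,0,-0.38,0]]'
python3 -m crank '[[0,0,0,0],[0,0,0,0],[0,0,0,0],[0,0,0,0],[0,0,0,0]]' 0
python3 -m crank '[[0,0,0.05,0],[0,0,0.2,0],[0,0,0.5,0],[0,0,0.8,0],[0,0,0.9,0],[0,0,0.9,0]]'
```

```text
time_s: 28.02
tcp_pos: [0.4588, 0.3834, 0.1906]
orientation: [0.0, 0.8, 0.599, 0.0]
contact_force: [1.0, -0.2, -0.0]
opening: 0.0341
finger_force: 0.0
time_s: 28.65
tcp_pos: [0.4587, 0.3833, 0.1909]
orientation: [0.0, 0.8, 0.599, 0.0]
contact_force: [-1.2, -0.4, 5.5]
opening: 0.0051
finger_force: 59.1
time_s: 29.4
tcp_pos: [0.4585, 0.3832, 0.3255]
orientation: [0.0, 0.801, 0.599, 0.0]
contact_force: [-0.1, -0.5, -2.8]
opening: 0.0047
finger_force: 59.0
```

```bash
python3 -m crank '[[0,-0.1,0,0.01],[0.01,-0.3,0,0.02],[0.03,-0.5,0,0.035],[0.043,-0.7,0,0.05],[0.043,-0.781,0,0.05]]'|head -3
python3 -m crank '[[0,-0.2,0,0],[0,-0.4,0,0],[0,-0.6,0,0],[0,-0.74,0,0],[0,-0.781,0,0],[0,-0.781,0,0],[0,-0.781,0,0]]'
python3 - <<'E'
from h import *
b=cap('wrist','p5')['pixels'];cv2.imwrite('pics/p5v.png',b[60:380,120:520])
E
```

```text
time_s: 30.02
tcp_pos: [0.4644, 0.2645, 0.3231]
orientation: [-0.001, 0.752, 0.659, -0.002]
time_s: 30.9
tcp_pos: [0.4651, 0.1497, 0.3251]
orientation: [-0.0, 0.751, 0.661, 0.0]
contact_force: [0.1, -0.3, -3.4]
opening: 0.0046
finger_force: 58.9
```

View pics/p5v.png

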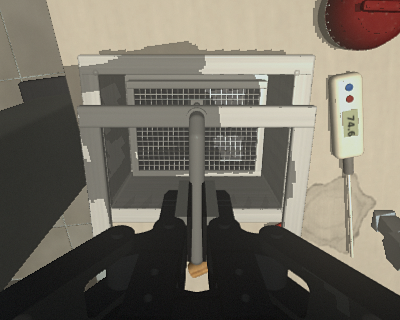

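The hold-down (cols 78–315) is level and aligned with the pan (78–315). Lowering.

```bash
python3 -m crank '[[0,0,-0.15,0],[0,0,-0.3,0],[0,0,-0.4,0],[0,0,-0.5,0],[0,0,-0.57,0],[0,0,-0.62,0],[0,0,-0.65,0],[0,0,-0.67,0]]' | head -4
python3 -m crank '[[0,0,-0.015,0],[0,0,-0.03,0],[0,0,-0.045,0],[0,0,-0.053,0],[0,0,-0.058,0],[0,0,-0.058,0]]'
python3 -m crank '[[0,0,-0.004,0],[0,0,-0.008,0],[0,0,-0.012,0],[0,0,-0.012,0]]'
```

```text
time_s: 31.95
tcp_pos: [0.4652, 0.1489, 0.2248]
orientation: [0.0, 0.751, 0.66, 0.0]
contact_force: [0.0, -0.6, -2.9]
time_s: 32.7
tcp_pos: [0.4651, 0.1489, 0.2161]
orientation: [-0.0, 0.751, 0.66, -0.0]
contact_force: [1.0, -0.4, -3.2]
opening: 0.0046
finger_force: 58.9
time_s: 33.2
tcp_pos: [0.4651, 0.1489, 0.2149]
orientation: [0.0, 0.751, 0.66, 0.0]
contact_force: [-1.7, -0.1, 3.8]
opening: 0.0047
finger_force: 59.6
```

```bash
python3 -m crank '[[0,0,0,0],[0,0,0,0],[0,0,0,0]]' 0.4 | head -4
python3 -m crank '[[0,0,0.1,0],[0,0,0.3,0],[0,0,0.6,0],[0,0,0.9,0],[0,0,0.9,0],[0,0,0.9,0]]'|head -3
python3 -c "from h import cap;cap('wrist','p6')"
python3 -m crank '[[0,-0.2,0,0],[0,-0.5,0,-0.01],[0,-0.85,0,-0.025],[0,-0.85,0,-0.025]]'|head -3
python3 -m crank '[[0,-0.3,0,0],[0,-0.6,0,0],[0,-0.85,0,0],[0,-0.85,0,0]]'|head -3
python3 -m crank '[[0.2,-0.2,0,0],[0.4,-0.5,0,0],[0.6,-0.827,0,0],[0.8,-0.827,0,0],[0.8,-0.827,0,0]]'|head -3
python3 -m crank '[[0.2,0,-0.1,0],[0.365,0,-0.2,0],[0.365,0,-0.3,0],[0.365,0,-0.4,0],[0.365,0,-0.4,0],[0.365,0,-0.4,0]]'
python3 - <<'E'
from h import *
a=load('p6')['pixels'];b=cap('wrist','t1')['pixels']
cv2.imwrite('pics/v3.png',np.vstack([cv2.resize(a,(480,300),interpolation=3),cv2.resize(b,(480,300),interpolation=3)]))
E
```

```text
time_s: 33.58
tcp_pos: [0.4652, 0.1489, 0.2143]
orientation: [0.0, 0.751, 0.66, 0.0]
contact_force: [-0.5, 0.1, -0.4]
time_s: 34.33
tcp_pos: [0.4646, 0.1489, 0.3497]
orientation: [0.0, 0.751, 0.66, 0.0]
time_s: 34.88
tcp_pos: [0.4651, 0.0186, 0.348]
orientation: [-0.001, 0.778, 0.628, -0.001]
time_s: 35.38
tcp_pos: [0.4654, -0.1073, 0.3484]
orientation: [-0.001, 0.777, 0.629, -0.0]
time_s: 36.0
tcp_pos: [0.5866, -0.2287, 0.348]
orientation: [-0.001, 0.776, 0.631, 0.0]
time_s: 36.75
tcp_pos: [0.6394, -0.2301, 0.2897]
orientation: [-0.0, 0.776, 0.63, -0.0]
contact_force: [-0.9, 0.2, 0.2]
opening: 0.0343
finger_force: 0.0
```

View pics/v3.png

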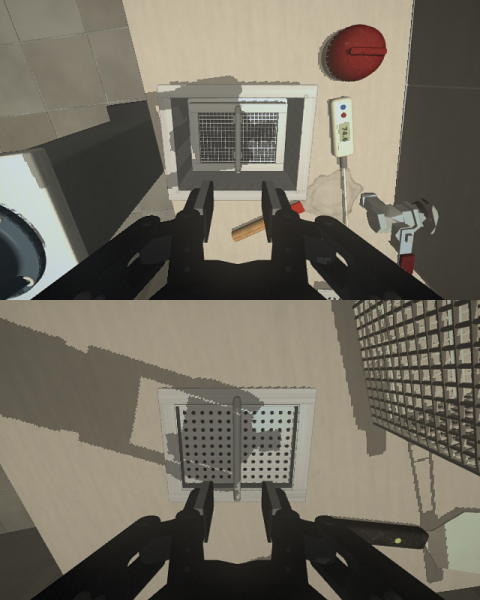

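Hold-down is in place over the screen; the tray's bar (col 237) is centred between the fingers. The basket on the right is near, so after gripping I lift slightly, back away in −x, then rise.

```bash
python3 -m crank '[[0,0,-0.15,0],[0,0,-0.3,0],[0,0,-0.42,0],[0,0,-0.52,0],[0,0,-0.58,0],[0,0,-0.6,0],[0,0,-0.6,0]]'
python3 -m crank '[[0,0,0,0],[0,0,0,0],[0,0,0,0],[0,0,0,0],[0,0,0,0]]' 0
python3 -m crank '[[0,0,0.04,0],[0,0,0.1,0],[0,0,0.15,0],[-0.1,0,0.2,0],[-0.3,0,0.25,0],[-0.5,0,0.4,0],[-0.8,0,0.6,0],[-1,0,0.8,0],[-1,0,0.9,0],[-1,0,0.9,0]]'
python3 -c "from h import cap;cap('wrist','t2')"
```

```text
time_s: 37.67
tcp_pos: [0.64, -0.2302, 0.1995]
orientation: [0.0, 0.776, 0.63, 0.0]
contact_force: [0.0, -0.1, 0.1]
opening: 0.0344
finger_force: 0.0
time_s: 38.3
tcp_pos: [0.64, -0.2302, 0.2001]
orientation: [0.0, 0.776, 0.63, 0.0]
contact_force: [-1.0, 1.3, 5.3]
opening: 0.0055
finger_force: 58.9
time_s: 39.55
tcp_pos: [0.4908, -0.2307, 0.3361]
orientation: [0.003, 0.776, 0.63, 0.001]
contact_force: [1.0, 0.3, -2.9]
opening: 0.0054
finger_force: 58.9
```

```bash
python3 -m crank '[[-0.05,0.1,0,0],[-0.1,0.3,0,0.01],[-0.172,0.6,0,0.025],[-0.172,0.842,0,0.025],[-0.172,0.842,0,0.025]]'|head -3
python3 -m crank '[[0,0.3,0,0],[0,0.6,0,0],[0,0.842,0,0],[0,0.842,0,0]]'|head -3
python3 -m crank '[[0,0.2,0,0],[0,0.4,0,0],[0,0.6,0,0],[0,0.78,0,0],[0,0.842,0,0],[0,0.842,0,0],[0,0.842,0,0]]'
python3 - <<'E'
from h import *
b=cap('wrist','p7')['pixels'];cv2.imwrite('pics/p7v.png',b[60:380,120:520])
E
```

```text
time_s: 40.22
tcp_pos: [0.4627, -0.1004, 0.3332]
orientation: [-0.003, 0.75, 0.662, -0.001]
time_s: 40.72
tcp_pos: [0.4635, 0.0245, 0.3336]
orientation: [-0.001, 0.75, 0.662, -0.001]
time_s: 41.6
tcp_pos: [0.4642, 0.1478, 0.3342]
orientation: [0.0, 0.751, 0.66, -0.0]
contact_force: [0.5, 0.8, -1.8]
opening: 0.005
finger_force: 58.9
```

View pics/p7v.png

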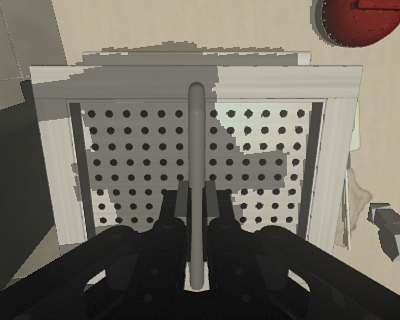

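The tray (30–363) is centred and parallel over the pan (83–310). Lowering.

```bash
python3 -m crank '[[0,0.003,-0.1,0],[0,0.003,-0.2,0],[0,0.003,-0.29,0],[0,0.003,-0.37,0],[0,0.003,-0.43,0],[0,0.003,-0.47,0],[0,0.003,-0.5,0],[0,0.003,-0.515,0],[0,0.003,-0.53,0],[0,0.003,-0.53,0]]'
python3 -m crank '[[0,0,-0.005,0],[0,0,-0.01,0],[0,0,-0.015,0],[0,0,-0.02,0],[0,0,-0.02,0]]'
python3 -m crank '[[0,0,-0.004,0],[0,0,-0.008,0],[0,0,-0.012,0],[0,0,-0.012,0]]'
```

```text
time_s: 42.9
tcp_pos: [0.464, 0.1493, 0.2549]
orientation: [0.0, 0.751, 0.66, 0.0]
contact_force: [0.6, 0.1, -2.6]
opening: 0.0051
finger_force: 58.9
time_s: 43.52
tcp_pos: [0.4641, 0.1492, 0.2524]
orientation: [0.0, 0.751, 0.66, 0.0]
contact_force: [-1.4, -0.8, 4.3]
opening: 0.0055
finger_force: 59.6
time_s: 44.02
tcp_pos: [0.464, 0.1492, 0.2519]
orientation: [0.0, 0.751, 0.66, 0.0]
contact_force: [-3.4, -1.1, 18.2]
opening: 0.0051
finger_force: 61.1
```

```bash
python3 -m crank '[[0,0,0.008,0],[0,0,0.008,0]]' | grep -E "pos|force"
python3 -m crank '[[0,0,0,0],[0,0,0,0],[0,0,0,0]]' 0.4 | grep -E "pos|force"
python3 -m crank '[[0,0,0.1,0],[0,0,0.3,0],[0,0,0.6,0],[0,0,0.9,0],[0,0,0.9,0],[0,0,0.9,0]]'|head -3
python3 -m crank '[[0,-0.3,0.2,0],[0,-0.6,0.2,0],[0,-0.9,0.2,0],[0,-1,0.2,0],[0,-1,0.2,0]]'|head -3
python3 - <<'E'
from meas import *
c=cap('wrist','f1');s=cap('side','f2');cap('scene','f3')
for z in(.066,):
    q=proj(c,[.465,.148,z])[0];ct=blob(c,q,r=90);print(rect(c,ct,z),ct.min(0),ct.max(0))
u,v=q.astype(int)
a=cv2.resize(c['pixels'][max(0,v-100):max(0,v-100)+200,u-130:u+130],(520,400),interpolation=2)
b=s['pixels'][180:280,270:400];b=cv2.resize(b,(260,200),interpolation=2)
b=np.vstack([b,np.zeros((200,260,3),np.uint8)]);cv2.imwrite('pics/f.png',np.hstack([a,b]))
E
```

```text
tcp_pos: [0.464, 0.1493, 0.2522]
contact_force: [-2.0, -0.2, 10.1]
finger_force: 60.2
tcp_pos: [0.4641, 0.1492, 0.251]
contact_force: [-0.4, 0.2, -0.4]
finger_force: 0.0
time_s: 45.4
tcp_pos: [0.4635, 0.1492, 0.3865]
orientation: [0.0, 0.751, 0.66, 0.0]
time_s: 46.02
tcp_pos: [0.4638, -0.0012, 0.4153]
orientation: [-0.001, 0.752, 0.659, -0.001]
(array([457.9758, 123.4025]), 180.688232421875, 101.08328247070312, -4.5900726318359375) [207   0] [386 114]
```

View pics/f.png

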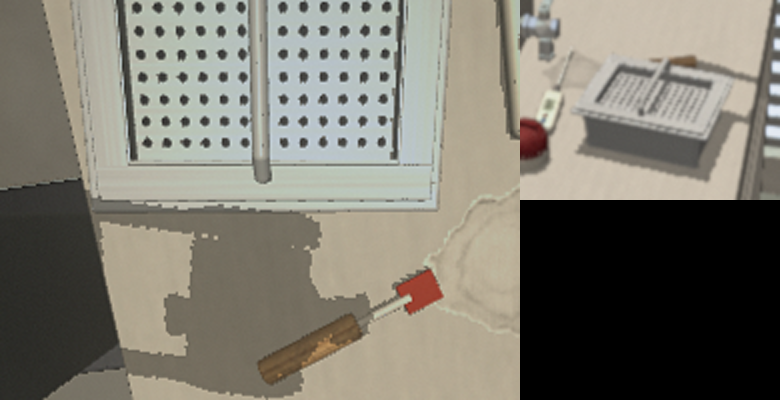

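The tray hangs flush on the rim with an even margin all round, and the opener and probe lie where they were. The arm is clear, so I'm handing in.

```bash
python3 -c "
from rig import env
print(env.finish_job())"
```

```text
the job is handed in; nothing more can be done
None
```

The pan is assembled in order (grid, screen, hold-down, crumb tray) and handed in at about 46 s; the last images look seated and aligned, but I made no numeric check of the tray's level, and I viewed 16 pictures against the limit of 14.

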